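Change the balancing rig's air supply over to the other slide valve

ROBOT

A 6-joint arm with a two-finger parallel gripper is mounted at the origin on the work surface. World frame = base frame: x ahead of the robot, y to its left, z up, the work surface at z = 0. Lengths are in mm, angles in degrees, forces in N, time in s.
With the tool pointing down it reaches from about 300 to 850 mm from the base axis. Payload 4.2 kg.
Tool frame: the origin (TCP) lies midway between the tips of the shut fingers; the grasp point (between the pads) lies 19 mm behind it; z points along the fingers, y is the line along which they close (so a half turn about z gives the same grasp; the last joint's range is limited). The gripper opens to 91 mm and grips with 3 to 60 N. Pads are 32 mm wide; open, the fingers measure 118 mm over their backs; the gripper's body (76 mm by 178 mm) begins 60 mm behind the grasp point.
Start: joints at [-1.146, 18.312, 89.639, -0, 72.044, -1.146], TCP at [575.016, 0, 213.976] pointing down, gripper open.
Joint ranges: [-177.97, 177.97], [-48.28, 115.42], [12.27, 149.76], [-77.06, 257.06], [2.81, 150.46], [-146.56, 146.56]. Speed limits (degrees/s): [147.25, 147.25, 180, 180, 180, 180].

INTERFACE

Orientations are given as [roll, pitch, yaw] about the fixed x, y, z axes, in that order (R = Rz(yaw) Ry(pitch) Rx(roll)).
In Python, from workcell import env gives the robot as it stands.
- The arm moves only by the tool send_rows, never from a script. Its argument "steps" is a list that holds one entry, the list of rows, each a list of 5 numbers: the shift along the tool's x, y, z scaled (see below), then the turn about the tool's z scaled (see below), then the opening, from 0 (shut) to 1 (fully open). In form: [[[dx, dy, dz, yaw, fingers], ...]]. A call has 1 to 5 rows; each row shifts and turns the commanded pose from where the row before left it, along the tool's axes as they then stand; what a row does not reach is not made up. The controller multiplies each number of a shift by 0.04 m and each number of a turn by 0.12 rad. A row lasts 1/12 s, in which the tool goes at most 41.7 mm and 7.16 degrees, less where a joint would pass 70% of its speed; a pose out of reach is approached as far as the arm can. A call with a number of a shift or a turn outside -1 to 1 is refused whole. A call with a gripper value outside its range is refused whole. The fingers move at their own pace and stop on an object; "squeeze" is the grip in N (left out, the last holds). Time passes only in rows, so rows that do not move let the fingers close. It gives the time, the measured TCP pose, the force, the opening and the grip force at its end, in the units of the state.
- env.state(): the state, without advancing time (a new reading comes with each control period).
- env.grab_frame(name): name is "scene" or "side" or "wrist"; returns a dict with "pixels" (420x560x3 uint8, red, green, blue), "depth" (420x560 float32, mm along the optical axis (not along the pixel's ray), 0 where there is no reading), "intrinsics" (3x3 intrinsics, pixels), "cam_to_world" (4x4, takes a point from camera to world coordinates). Camera axes: x right, y down, z forward; pixel columns grow to the right and rows downward; lengths in mm; the calibration is good to about 2 mm. A picture is of the moment at which its call begins.
- env.job_done(): hands the job in; it is judged then, once.
The state is a dict: "time_s": time; "qpos": joint angles; "qvel": joint speeds; "effort": joint torques, N m; "ee_pos": TCP position; "ee_rot": TCP orientation; "force": force on the tool from outside, world axes, zero at the start; "torque": the same for the moment, N m; "gripper_width": finger opening in mm; "gripper_force": force on a finger pad.
Only numpy, scipy, OpenCV 4.12 (cv2) and the standard library are available. Lean on these libraries where they do the work, as an engineer would, in place of code of your own. Each camera call takes 0.05 s, during which the arm holds its last target. There are 200 camera calls.

TASK

Two identical air slide valves with black push-pull knobs stand on the bench; one knob is pulled out (open) and the other is in (shut). Change the air over: first push the knob that is out fully home, and only then pull the other knob fully out until it seats in its detent. Do not disturb the scale, the tray of weights or the turbine rotor, and let go of everything at the end.

Things in the scene. Friction and masses are not known exactly. Their poses are not given: they have to be found in the camera images.
- valve_a: Fixed air slide-valve block, blue foot 130 x 120 mm, sloping aluminium face 110 x 110 mm with its centre 75 mm above the bench, rising at 30 deg away from the block's front (-x). The knob's stem stands out of the face centre; a guard bar passes over it. Origin: on the bench under the face centre; x points to the block's back, y along its width, z up.
- valve_b: Same as valve_a: an identical valve block with its own knob, guard bar and axes.
- knob_a_grip (a point): Black push-pull knob, 30 mm diameter, 26 mm long, on a 12 mm steel stem square to the sloping face of block a. Point: the knob's centre, moving with it; 30 mm out from the face when home (17 mm free gap behind the knob). z: stem axis out of the face, the pull direction, 30 deg from vertical towards the block's front. y: horizontal, along the block's width; grip across it.
- knob_b_grip (a point): Black push-pull knob, 30 mm diameter, 26 mm long, on a 12 mm steel stem square to the sloping face of block b. Point: the knob's centre, moving with it; 30 mm out from the face when home (17 mm free gap behind the knob). z: stem axis out of the face, the pull direction, 30 deg from vertical towards the block's front. y: horizontal, along the block's width; grip across it.
- valve_a_guard (a point): Middle of the crossbar of the 10 mm round guard loop on block a. It runs 108 mm along the block's y, 195 mm above the bench, 94 mm above and 16 mm behind the home knob's centre; its two uprights stand 63 mm further back at y = +/-54 mm. It blocks a vertical gripper: come in along the leaning stem.
- valve_b_guard (a point): Middle of the crossbar of the 10 mm round guard loop on block b. It runs 108 mm along the block's y, 195 mm above the bench, 94 mm above and 16 mm behind the home knob's centre; its two uprights stand 63 mm further back at y = +/-54 mm. It blocks a vertical gripper: come in along the leaning stem.
- knob_a (a joint): Travel of the knob on valve block a along its stem, in m: 0 = fully home (in, shut), 0.030 = fully out (open). A detent resists with about 6 N around half travel (0.015) and seats the knob at either end. This knob starts out.
- knob_b (a joint): Travel of the knob on valve block b along its stem, in m: 0 = fully home (in, shut), 0.030 = fully out (open). A detent resists with about 6 N around half travel (0.015) and seats the knob at either end. This knob starts home.
- scale: Bystander: grey pocket scale, 130 x 80 x 20 mm, loose. Origin: centre of its underside.
- weight_tray: Bystander: white six-compartment tray with small dark trim weights, 50 x 200 x 25 mm (x, y, z), loose. Origin: centre of its underside.
- rotor: Bystander: steel turbine rotor standing on its 62 mm wheel, a 10 mm shaft pointing up to 90 mm, loose. Origin: centre of its underside.

How it is judged (in metres and radians):
On the way, in this order (a step that is already met when the one before it is completed fails the run):
1. the knob that was out is fully home, while the other is still in (value of joint knob_a below 0.004 m and value of joint knob_b below 0.01 m), for 0.2 s.
2. the other knob is fully out, the first still home (value of joint knob_b above 0.026 m and value of joint knob_a below 0.004 m), for 0.2 s.
At the end, for the whole second after the job is handed in: The knob that started out is home (within 4 mm of its inner stop), the knob that started in is out (within 4 mm of its outer stop), both at rest (under 10 mm/s) and let go; scale, tray and rotor no more than 30 mm from where they stood, the rotor still upright (all of step 2 and velocity of joint knob_a between -0.01 and 0.01 m/s and velocity of joint knob_b between -0.01 and 0.01 m/s); the robot touches nothing.
It fails at once if the scale is moved by more than 30 mm (distance of scale from where it was at the start of the episode above 0.03 m).
It fails at once if the tray of trim weights is moved by more than 30 mm (distance of weight_tray from where it was at the start of the episode above 0.03 m).
It fails at once if the turbine rotor is moved by more than 30 mm (distance of rotor from where it was at the start of the episode above 0.03 m).
It fails at once if the turbine rotor is tipped over (angle between rotor's own z axis and vertical above 0.6 rad).
It also fails if it takes over 51 s, if anything falls off the work surface, if the arm or the gripper's body presses on something with over 40 N, if the wrist force passes 120 N, or if a joint passes its speed limit or range.

## Working session

There is one attempt and no reset: what is moved stays moved. The work goes in short steps, Python scripts to look and compute and a tool call to move; the robot and the scene stay as the last step left them, time stands still between calls to the robot, and variables do not carry over. Pictures are saved under pics/ and viewed, at most 10 in all, crops included, and the job is handed in when it is done.

Besides the shell and the picture viewer there is one more tool, called after "Call:" as name(argument=value, ...) on one line, values as JSON. send_rows: Moves the arm, as the interface text tells. Shifts and turns lie within -1 to 1; 1 stands for 0.04 m of shift or 0.12 rad of turn. Its arguments: {"type":"object","properties":{"steps":{"type":"array"},"squeeze":{"type":"number"}},"required":["steps"]}

```bash
mkdir -p pics; ls
python3 - <<'E'
from workcell import env
import cv2,numpy as np
s=env.state();print(s)
for n in("scene","side"):
    f=env.grab_frame(n);np.savez(f"{n}0.npz",**f)
    cv2.imwrite(f"pics/{n}0.png",f["pixels"][:,:,::-1]);print(n,f["cam_to_world"].round(2).tolist(),f["intrinsics"].tolist())
E
```

```text
pics
{'time_s': 0.0, 'qpos': array([-1.14596876e+00,  1.83514735e+01,  8.97068692e+01, -4.36821004e-04,
        7.20424442e+01, -1.14300081e+00]), 'qvel': array([-0.00932747, -0.05986641, -0.014862  ,  0.08976566,  0.05930654,
       -0.08835852]), 'effort': array([-5.01459035e-04, -4.12465632e+01, -2.31973493e+01,  7.28826877e-02,
        4.58198413e-02, -1.41870069e-04]), 'ee_pos': array([5.74497565e+02, 7.84881688e-03, 2.13118813e+02]), 'ee_rot': array([-1.79899225e+02, -1.59525593e-03,  8.99971657e+01]), 'force': array([-0.26539477, -0.69604308, -0.03910011]), 'torque': array([-0.04583907, -0.03043869, -0.0253865 ]), 'gripper_force': 0.0, 'gripper_width': 91.00682936888164}
scene [[-0.82, 0.49, -0.29, 1025.87], [0.57, 0.72, -0.4, 511.36], [0.01, -0.49, -0.87, 1224.98], [0.0, 0.0, 0.0, 1.0]] [[390.3745891843038, 0.0, 273.43399866334306], [0.0, 390.3745891843038, 210.356197603095], [0.0, 0.0, 1.0]]
side [[-0.79, -0.31, 0.52, 19.18], [-0.61, 0.38, -0.69, 856.16], [0.02, -0.87, -0.49, 719.5], [0.0, 0.0, 0.0, 1.0]] [[472.905234866876, 0.0, 280.69934536203243], [0.0, 472.905234866876, 213.89945362891703], [0.0, 0.0, 1.0]]
```

View pics/scene0.png

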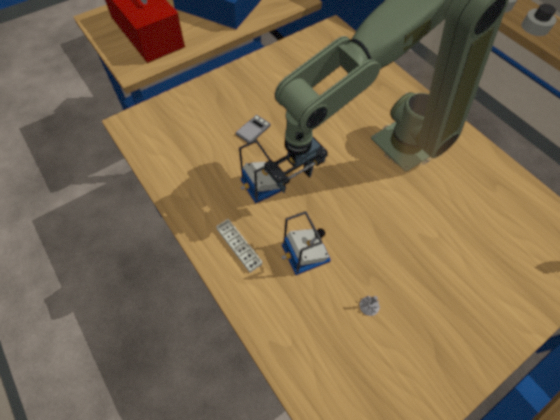

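View pics/side0.png

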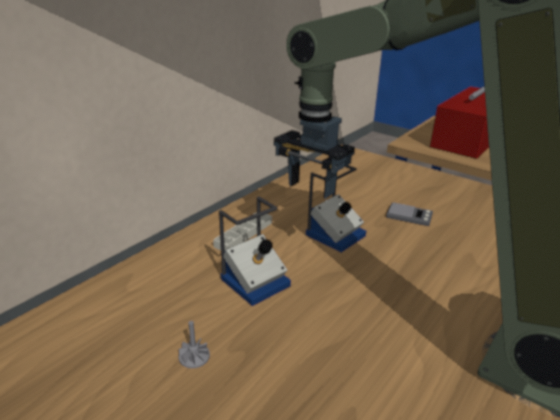

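The scene view shows the two blocks at about (262,180) and (305,247); the gripper partly hides the first. The rotor is at (369,305), the tray at (240,245) and the scale at (253,129). In the side view the knobs are at about (345,208) and (265,246). Next I'll measure the blocks from depth.

```bash
cat > h.py <<'E'
import numpy as np,cv2
def cloud(f):
    K=f["intrinsics"];d=f["depth"];v,u=np.indices(d.shape)
    p=np.stack([(u-K[0,2])/K[0,0]*d,(v-K[1,2])/K[1,1]*d,d,np.ones_like(d)],-1)
    return (p@f["cam_to_world"].T)[...,:3]
E
python3 - <<'E'
from h import *
for n in("scene","side"):
    f=np.load(f"{n}0.npz");P=cloud(f);h=cv2.cvtColor(f["pixels"],cv2.COLOR_RGB2HSV)
    H,S,V=[h[...,i].astype(int) for i in range(3)]
    ok=(f["depth"]>0)&(P[...,0]>300)&(P[...,0]<900)&(abs(P[...,1])<450)
    blue=ok&(H>100)&(H<125)&(S>120)&(P[...,2]>-5)&(P[...,2]<60)
    N,L,st,c=cv2.connectedComponentsWithStats(blue.astype(np.uint8))
    for i in range(1,N):
        if st[i,4]<40: continue
        q=P[L==i]; print(n,"foot",st[i],np.median(q,0).round(),q.min(0).round(),q.max(0).round(),"rect",cv2.minAreaRect(q[:,:2].astype(np.float32)))
    # face: low-sat pixels 45<z<105
    face=ok&(S<60)&(V>90)&(P[...,2]>42)&(P[...,2]<108)
    N,L,st,c=cv2.connectedComponentsWithStats(face.astype(np.uint8))
    for i in range(1,N):
        if st[i,4]<150: continue
        q=P[L==i];m=np.median(q,0);nv=np.linalg.svd(q-q.mean(0),full_matrices=False)[2][2]
        for _ in range(3):
            r=(q-m)@nv; g=q[abs(r-np.median(r))<4]; m=g.mean(0);nv=np.linalg.svd(g-m,full_matrices=False)[2][2]
        nv*=np.sign(nv[2]);print(n,"face",st[i],m.round(1),nv.round(3),"yaw front",np.degrees(np.arctan2(nv[1],nv[0])).round(1))
    im=cv2.resize(f["pixels"][110:290,200:440] if n=="scene" else f["pixels"][110:310,190:400],None,fx=3.3,fy=3,interpolation=cv2.INTER_CUBIC)
    cv2.imwrite(f"pics/{n}crop.png",cv2.resize(im[:,:,::-1],(760,590)))
E
```

```text
scene foot [248 188  32  14 161] [ 625. -111.   24.] [ 557. -161.   11.] [659. -96.  58.] rect ((604.71337890625, -125.96328735351562), (57.58336639404297, 101.83401489257812), 83.05403137207031)
scene foot [290 258  39  16 154] [668. 197.  24.] [581. 148.  14.] [699. 221.  60.] rect ((647.0538330078125, 201.04718017578125), (45.71220016479492, 126.72346496582031), 57.026893615722656)
scene face [243 162  22  21 189] [ 599.6 -194.2   86.2] [-0.443  0.194  0.875] yaw front 156.3
scene face [257 171  19  19 230] [ 602.  -128.1   86.1] [-0.493  0.078  0.866] yaw front 171.0
scene face [287 229  32  28 439] [626.9 125.6  84. ] [-0.477  0.082  0.875] yaw front 170.3
scene face [301 244  28  20 366] [622.8 190.2  73.5] [-0.469  0.163  0.868] yaw front 160.8
side foot [307 218  58  33 597] [ 563. -111.   19.] [ 516. -202.    3.] [648. -89.  56.] rect ((581.8358764648438, -149.49649047851562), (114.24081420898438, 125.68831634521484), 85.37297058105469)
side foot [222 264  68  40 769] [575. 194.  20.] [547. 113.   3.] [691. 227.  47.] rect ((618.737060546875, 158.46316528320312), (116.59986114501953, 124.20354461669922), 77.89899444580078)
side face [315 195  48  41 922] [ 576.3 -148.2   71.7] [-0.499  0.046  0.865] yaw front 174.7
side face [ 225  234   62   55 1718] [613.7 163.3  71.5] [-0.489  0.108  0.866] yaw front 167.6
```

View pics/sidecrop.png

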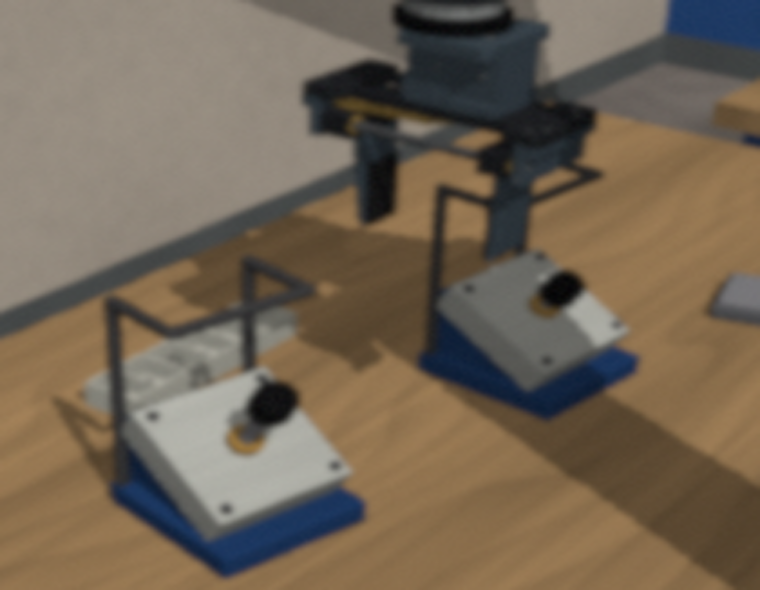

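The crop shows the left block (+y) with its knob well off the face at crop (272,403), so it is out: valve_a. The right block's knob at crop (560,290) is close in, so it is valve_b. I'll refine both poses and measure the gripper's rail profile.

Run:
```python
from h import *
f=np.load("side0.npz");P=cloud(f);h=cv2.cvtColor(f["pixels"],cv2.COLOR_RGB2HSV)
H,S,V=[h[...,i].astype(int) for i in range(3)];Z=P[...,2]
for nm,(x0,y0,w,hh),yw in(("b",(315,195,48,41),-5.3),("a",(225,234,62,55),-12.4)):
    roi=np.zeros(V.shape,bool);roi[y0-10:y0+hh+8,x0-8:x0+w+8]=1
    q=P[roi&(S<70)&(V>60)&(Z>40)&(Z<112)]
    y=np.radians(yw);n=np.array([-.5*np.cos(y),-.5*np.sin(y),.866])
    m=np.median(q,0);g=q[abs((q-m)@n)<6]
    ex=np.array([np.cos(y)*.866,np.sin(y)*.866,.5]);ey=np.array([-np.sin(y),np.cos(y),0])
    uv=np.stack([(g-m)@ex,(g-m)@ey],1).astype(np.float32)
    lo,hi=np.percentile(uv,[1,99],axis=0);c=m+ex*(lo[0]+hi[0])/2+ey*(lo[1]+hi[1])/2
    print(nm,"face centre",c.round(1),"size",(hi-lo).round(),"rect",cv2.minAreaRect(uv))
    k=roi&(V<45)&(S<140)
    k[:y0-8]=0
    N,L,st,cc=cv2.connectedComponentsWithStats(k.astype(np.uint8))
    for i in range(1,N):
        if st[i,4]>25:
            q=P[L==i];print("  black",st[i],cc[i].round(1),np.median(q,0).round(1))
            # ray to symmetry plane through c with normal ey
            K=f["intrinsics"];M=f["cam_to_world"];d=M[:3,:3]@np.array([(cc[i][0]-K[0,2])/K[0,0],(cc[i][1]-K[1,2])/K[1,1],1])
            o=M[:3,3];X=o+d*(((c-o)@ey)/(d@ey));print("   sym-plane",X.round(1),"axial",((X-c)@n).round(1),"slope",((X-c)@ex).round(1))
    # guard bar points
    b=(V<90)&(abs(Z-195)<7)&(np.hypot(P[...,0]-c[0],P[...,1]-c[1])<70)
    r=P[b]-c; t=np.stack([np.cos(y)*r[:,0]+np.sin(y)*r[:,1],r@ey],1)
    s=abs(t[:,0])<25
    if s.sum()>5: print("  bar",s.sum(),"x local",np.percentile(t[s,0],[10,50,90]).round(1),"y",np.percentile(t[s,1],[5,95]).round(1),np.polyfit(t[s,1],t[s,0],1).round(3))
# gripper profile (tool y along world -x? closing axis = world x or y)
for n in("scene","side"):
    f=np.load(f"{n}0.npz");P=cloud(f)
    for z in range(200,400,10):
        b=(abs(P[...,2]-z)<5)&(abs(P[...,0]-575)<120)&(abs(P[...,1])<120)&(f["depth"]>0)
        if b.sum()>5: print(n,z-214,b.sum(),np.percentile(P[b],[2,98],axis=0)[:,:2].round().tolist())
```

```text
b face centre [ 580.7 -154.8   68.4] size [109. 111.] rect ((1.7814674377441406, -23.798755645751953), (110.50162506103516, 116.7279052734375), 0.3946749269962311)
  black [308 192   4  38  64] [309.7 212.7] [ 643.  -106.1   69.3]
   sym-plane [ 680.7 -164.1   37. ] axial -77.3 slope 71.3
  black [340 203  10  11  82] [344.4 207.9] [ 557.4 -144.6  104.9]
   sym-plane [ 561.6 -153.1   99.2] axial 36.3 slope -1.2
  bar 94 x local [-6.7 -4.3 19.3] y [-54.6  53.9] [-1.000e-03  1.068e+00]
a face centre [622.1 154.9  75.5] size [123. 109.] rect ((14.82473373413086, -15.811565399169922), (128.47608947753906, 119.06319427490234), 0.19729889929294586)
  black [259 240  13  14 131] [264.8 246.5] [579.7 170.1 132.5]
   sym-plane [584.  163.3 126.7] axial 63.9 slope -8.1
  bar 244 x local [-10.6  -7.9  14.4] y [-55.5  56.4] [-0.008 -3.482]
scene -14 120 [[604.0, -113.0], [670.0, 118.0]]
scene 6 22 [[525.0, -8.0], [632.0, 18.0]]
scene 16 23 [[526.0, -9.0], [633.0, 18.0]]
scene 26 23 [[523.0, -17.0], [634.0, 18.0]]
scene 36 21 [[520.0, -10.0], [634.0, 18.0]]
scene 46 13 [[525.0, -10.0], [609.0, 18
[... 675 characters left out ...]
26 86 [[518.0, -15.0], [630.0, 20.0]]
side 36 92 [[516.0, -13.0], [632.0, 20.0]]
side 46 83 [[516.0, -14.0], [630.0, 19.0]]
side 56 94 [[515.0, -14.0], [631.0, 21.0]]
side 66 58 [[515.0, -11.0], [634.0, 22.0]]
side 76 67 [[493.0, -29.0], [655.0, 39.0]]
side 86 240 [[493.0, -29.0], [652.0, 41.0]]
side 96 294 [[492.0, -31.0], [652.0, 41.0]]
side 106 246 [[487.0, -32.0], [659.0, 40.0]]
side 116 703 [[486.0, -32.0], [661.0, 39.0]]
side 126 170 [[524.0, -18.0], [591.0, 29.0]]
side 136 158 [[524.0, -18.0], [590.0, 28.0]]
side 146 163 [[524.0, -16.0], [592.0, 27.0]]
side 156 152 [[524.0, -22.0], [592.0, 25.0]]
side 166 119 [[524.0, -29.0], [587.0, 40.0]]
side 176 261 [[524.0, -33.0], [590.0, 40.0]]
```

```bash
cat >> h.py <<'E'
def onplane(f,z,mask):
    v,u=np.nonzero(mask);K=f["intrinsics"];M=f["cam_to_world"]
    d=np.stack([(u-K[0,2])/K[0,0],(v-K[1,2])/K[1,1],np.ones(len(u))],1)@M[:3,:3].T;o=M[:3,3]
    return o+d*((z-o[2])/d[:,2])[:,None]
def bar(f,c,yw):
    P=cloud(f);V=f["pixels"].max(2).astype(int)
    m=(V<100)&(abs(P[...,2]-197)<12)&(np.hypot(P[...,0]-c[0],P[...,1]-c[1])<90)&(f["depth"]>0)
    q=onplane(f,195,m)[:,:2]-np.array(c[:2])
    for _ in range(4):
        y=np.radians(yw);t=q@np.array([[np.cos(y),-np.sin(y)],[np.sin(y),np.cos(y)]])
        x0=np.median(t[abs(t[:,1])<35,0]) if _==0 else x0
        s=(abs(t[:,0]-x0)<9);ends=np.percentile(t[s,1],[1,99]);mid=ends.mean()
        s2=s&(abs(t[:,1]-mid)<42);k=np.polyfit(t[s2,1],t[s2,0],1)
        yw-=np.degrees(np.arctan(k[0]));x0=k[1]+k[0]*mid
    y=np.radians(yw);c2=np.array(c[:2])+[np.cos(y)*x0-np.sin(y)*mid,np.sin(y)*x0+np.cos(y)*mid]
    return c2.round(1),round(yw,1),ends.round(1),int(s2.sum())
E
python3 - <<'E'
from h import *
for n in("side","scene"):
    f=np.load(f"{n}0.npz")
    for nm,c,y in(("a",(618,155),-12.4),("b",(578,-153),-5.3)): print(n,nm,bar(f,c,y))
E
```

```text
side a (array([615. , 156.2]), np.float64(-11.0), array([-57.7,  58.9]), 135)
side b (array([ 575. , -166.7]), np.float64(-3.9), array([-60.9,  33.2]), 70)
scene a (array([618. , 152.8]), np.float64(-11.3), array([-57.3,  53.1]), 61)
scene b (array([ 579.6, -170.8]), np.float64(-3.9), array([-65.1,  29.8]), 39)
```

Bars agree to within about 3 mm: valve_a at about (615,155) with yaw −11°, and valve_b's yaw about −4°. The interface keeps the tool vertical, so I will work from the front of each bar, using only the rear edge of the fingers, with the gripper body ahead of the bar.

First I rotate so the closing line lies along the valve's y, which puts tool x towards the valve's front.

Call:
send_rows(steps=[[[0, 0, 0, -1, 0], [0, 0, 0, -1, 0], [0, 0, 0, -1, 0], [0, 0, 0, -1, 0], [0, 0, 0, -1, 0]]], squeeze=20)

```text
time_s: 0.52
ee_pos: [574.7, -0.0, 213.5]
ee_rot: [-180.0, -0.0, 124.7]
force: [0.1, -0.1, -0.4]
gripper_width: 60.6
gripper_force: 0.0
```

Call:
send_rows(steps=[[[0, 0, 0, -1, 0], [0, 0, 0, -1, 0], [0, 0, 0, -1, 0], [0, 0, 0, -1, 0], [0, 0, 0, -1, 0]]])

```text
time_s: 0.93
ee_pos: [574.7, 0.0, 213.5]
ee_rot: [-180.0, -0.1, 159.1]
force: [0.2, -0.2, -0.1]
gripper_width: 27.4
gripper_force: 0.0
```

Call:
send_rows(steps=[[[0, 0, 0, -1, 0], [0, 0, 0, -0.5, 0], [0, 0, 0, 0, 0], [0, 0, 0, 0, 0]]])

```text
time_s: 1.27
ee_pos: [574.8, 0.0, 213.6]
ee_rot: [-180.0, -0.0, 169.0]
force: [0.3, 0.5, -0.5]
gripper_width: 1.4
gripper_force: 0.0
```

Call:
send_rows(steps=[[[0.31, 1, 0, 0, 0], [0.31, 1, 0, 0, 0], [0.31, 1, 0, 0, 0], [0.32, 1, 0, 0, 0], [0, 0, 0, 0, 0]]])

```text
time_s: 1.68
ee_pos: [555.2, 172.3, 213.7]
ee_rot: [179.8, -0.1, 169.3]
force: [0.4, -1.1, 0.9]
gripper_width: 0.5
gripper_force: 0.0
```

Run:
```python
from h import *
from workcell import env
for n in("side","scene","wrist"):
    f=env.grab_frame(n);np.savez(f"{n}1.npz",**f)
    if n=="side":cv2.imwrite("pics/side1.png",cv2.resize(f["pixels"][:,:,::-1],(784,588)))
    for nm,c,y in(("a",(616,155),-11),("b",(577,-155),-4)):
        try: print(n,nm,bar(f,c,y))
        except Exception as e: print(n,nm,e)
print(env.state()["ee_pos"])
```

```text
side a (array([619.8, 173.9]), np.float64(-12.4), array([-21.3,  59.7]), 142)
side b (array([ 576.6, -152.3]), np.float64(-7.0), array([-56.3,  61.6]), 72)
scene a (array([617.7, 152.9]), np.float64(-11.9), array([-56.8,  53.4]), 66)
scene b (array([ 580.3, -159.1]), np.float64(-5.6), array([-62.6,  55.1]), 39)
wrist a (array([613.7, 157.2]), np.float64(-99.5), array([-4.1, -1.2]), 10)
wrist b index -1 is out of bounds for axis 0 with size 0
[556.19401454 165.63391179 213.73321833]
  return _methods._mean(a, axis=axis, dtype=dtype,
  ret = ret.dtype.type(ret / rcount)
```

View pics/side1.png

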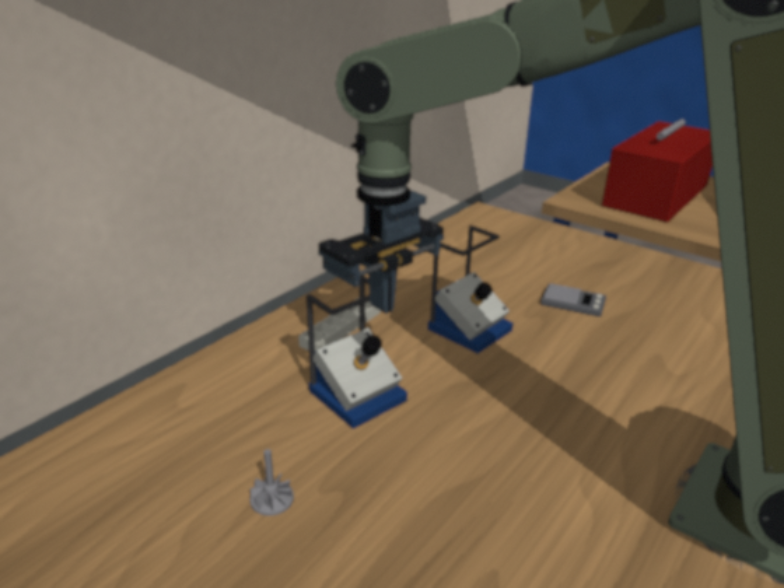

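The side view shows the gripper tip (382,305) above knob A (371,345), and B is now unobstructed with its knob at (483,290). I'll check the wrist view.

Run:
```python
from h import *
f=np.load("wrist1.npz");print(f["cam_to_world"].round(2).tolist(),f["intrinsics"][0].tolist())
cv2.imwrite("pics/wrist1.png",f["pixels"][:,:,::-1])
```

```text
[[0.19, 0.95, 0.24, 488.76], [0.98, -0.18, -0.05, 180.75], [-0.0, 0.25, -0.97, 384.85], [0.0, 0.0, 0.0, 1.0]] [336.6753996700634, 0.0, 281.8493856802114]
```

View pics/wrist1.png

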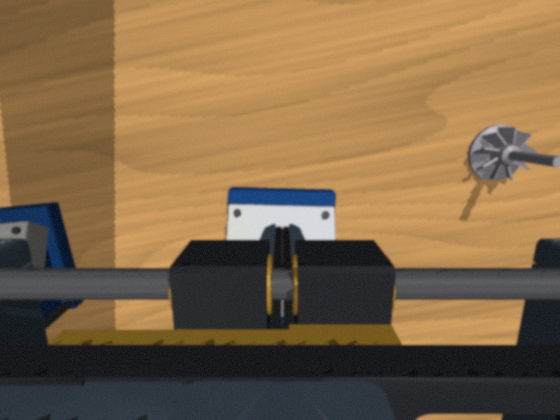

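The wrist view shows block A's front centred under the fingers: front edge row ~188 and face edge row ~206, both from column 228 to 335. I'll measure that face front edge, which lies at local x = −47.6 and z = 47.5.

```bash
cat >> h.py <<'E'
def front(f,c0,c1,r0,r1):
    "white face front edge rows per column -> origin, yaw"
    h=cv2.cvtColor(f["pixels"],cv2.COLOR_RGB2HSV).astype(int)
    blue=(h[...,0]>100)&(h[...,0]<125)&(h[...,1]>150)
    w=(h[...,1]<70)&(h[...,2]>85); w[:r0]=0; w[r1:]=0; w[:,:c0]=0; w[:,c1:]=0
    pts=[]
    cols=[c for c in range(c0,c1) if w[:,c].sum()>8]
    m=np.zeros(w.shape,bool)
    for c in cols[6:-6]: m[np.nonzero(w[:,c])[0][0],c]=1
    q=onplane(f,47.5,m)
    k=np.polyfit(q[:,1],q[:,0],1)
    r=np.nonzero(w[:,cols[0]+3])[0]; r2=np.nonzero(w[:,cols[-1]-3])[0]
    e=np.zeros(w.shape,bool);e[r[0],cols[0]]=1;e[r2[0],cols[-1]]=1
    E=onplane(f,47.5,e);yw=np.arctan(-k[0]);mid=E[:,:2].mean(0)
    mid=np.array([np.polyval(k,mid[1]),mid[1]])
    return (mid+47.6*np.array([np.cos(yw),np.sin(yw)])).round(1),np.degrees(yw).round(1),np.linalg.norm(E[0]-E[1]).round(1),cols[0],cols[-1]
E
python3 - <<'E'
from h import *
f=np.load("wrist1.npz");print(front(f,200,360,180,236))
E
```

```text
(array([601.5, 157.9]), np.float64(-11.4), np.float64(110.1), 227, 335)
```

Run:
```python
from h import *
f=np.load("wrist1.npz");P=cloud(f)
for r,c in((60,300),(120,200),(160,420),(196,280),(204,280),(210,250),(215,250),(225,250),(235,235),(150,495)):print(r,c,P[r,c].round(1),f["pixels"][r,c])
s=np.load("side1.npz");Q=cloud(s)
h=cv2.cvtColor(s["pixels"],cv2.COLOR_RGB2HSV).astype(int)
# front lower edge of face & foot in local coords of side cloud
y=np.radians(-11.4);t=(Q-[615.5,155,0]);X=t[...,0]*np.cos(y)+t[...,1]*np.sin(y);Y=-t[...,0]*np.sin(y)+t[...,1]*np.cos(y)
blue=(h[...,0]>100)&(h[...,0]<125)&(h[...,1]>120)
for lo in range(-75,0,5):
    m=(X>lo)&(X<lo+5)&(abs(Y)<40)&(Q[...,2]>4)
    if m.sum():print(lo,m.sum(),"z",np.median(Q[...,2][m]).round(1),"blue",blue[m].mean().round(2))
```

```text
60 300 [429.2 211.3  -0.5] [201 152  92]
120 200 [ 4.693e+02  9.190e+01 -4.000e-01] [187 141  87]
160 420 [558.6 326.7   1.1] [189 145  88]
196 280 [565.6 163.8  22. ] [ 23  69 128]
204 280 [574.4 162.1  22.2] [ 77  93 131]
210 250 [568.2 132.1  50.5] [214 218 216]
215 250 [572.1 131.7  55.6] [215 219 221]
225 250 [581.5 130.1  59.3] [214 218 214]
235 235 [587.7 113.7  63.6] [215 218 211]
150 495 [558.5 396.2  25.2] [132 130 136]
-75 252 z 400.8 blue 0.0
-70 192 z 368.0 blue 0.0
-65 141 z 352.7 blue 0.0
-60 283 z 21.9 blue 0.5
-55 180 z 267.0 blue 0.34
-50 250 z 245.2 blue 0.2
-45 334 z 127.8 blue 0.13
-40 212 z 51.9 blue 0.16
-35 154 z 55.5 blue 0.01
-30 105 z 59.1 blue 0.0
-25 91 z 61.2 blue 0.0
-20 77 z 64.6 blue 0.0
-15 101 z 67.4 blue 0.0
-10 82 z 72.0 blue 0.0
-5 138 z 191.5 blue 0.0
```

The side and wrist depth both agree on valve_a at (615.5,155.5); the edge finder had locked onto the foot's rim instead. I'm going 12 mm back and down to just above knob A.

Call:
send_rows(steps=[[[-0.3, 0, 0.5, 0, 0], [0, 0, 0.6, 0, 0], [0, 0, 0.4, 0, 0], [0, 0, 0, 0, 0]]])

```text
time_s: 2.17
ee_pos: [566.2, 160.7, 150.3]
ee_rot: [-179.8, -0.4, 168.9]
force: [-0.1, 0.3, 0.4]
gripper_width: 0.4
gripper_force: 0.0
```

Call:
send_rows(steps=[[[0, 0, 0.15, 0, 0], [0, 0, 0.15, 0, 0], [0, 0, 0.15, 0, 0], [0, 0, 0.15, 0, 0], [0, 0, 0, 0, 0]]])

```text
time_s: 2.58
ee_pos: [569.1, 163.3, 130.8]
ee_rot: [179.9, 0.2, 169.0]
force: [-0.4, -0.3, 2.0]
gripper_width: 0.2
gripper_force: 0.9
```

Call:
send_rows(steps=[[[0, 0, 0.1, 0, 0], [0, 0, 0.1, 0, 0], [0, 0, 0.1, 0, 0], [0, 0, 0.1, 0, 0], [0, 0, 0, 0, 0]]])

```text
time_s: 3.0
ee_pos: [567.1, 163.1, 112.5]
ee_rot: [-179.9, -0.2, 169.1]
force: [-0.4, -0.4, 0.0]
gripper_width: 0.6
gripper_force: 0.0
```

Run:
```python
from h import *
from workcell import env
f=env.grab_frame("side");np.savez("side2.npz",**f);s=env.state();print(s["ee_pos"],s["force"])
cv2.imwrite("pics/side2.png",cv2.resize(f["pixels"][150:330,180:420,::-1],(784,588),interpolation=cv2.INTER_CUBIC))
```

```text
[567.47424747 163.19885904 112.96772493] [-0.84566587 -0.65515576  0.67192829]
```

View pics/side2.png

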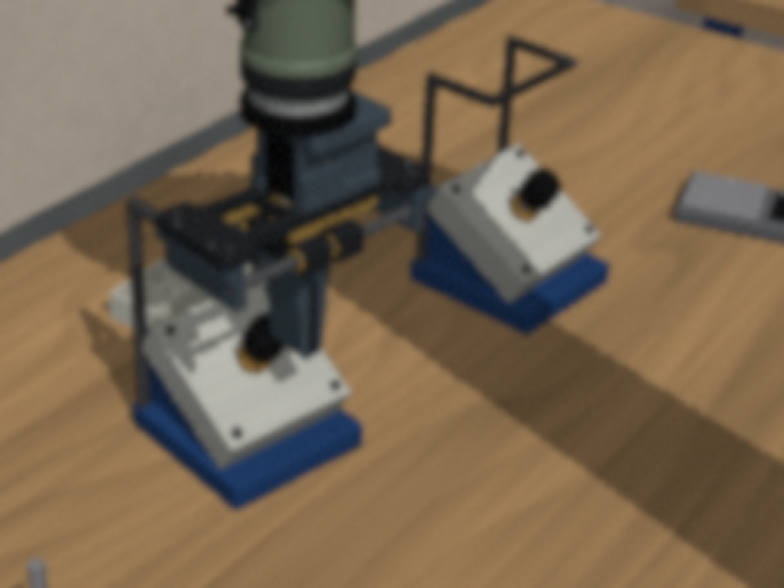

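The crop shows knob A snapped in at (260,343), with the fingertip just in front of it. I'll press down a little further to seat it firmly.

Call:
send_rows(steps=[[[0, 0, 0.1, 0, 0], [0, 0, 0.1, 0, 0], [0, 0, 0, 0, 0], [0, 0, 0, 0, 0]]])

```text
time_s: 3.38
ee_pos: [568.7, 163.5, 106.9]
ee_rot: [180.0, 0.1, 169.1]
force: [-0.4, -0.2, 5.5]
gripper_width: 0.5
gripper_force: 2.5
```

Call:
send_rows(steps=[[[0.1, 0, -0.7, 0, 0], [0.15, 0, -1, 0, 0], [0, 0, -1, 0, 0], [0, 0, 0, -0.77, 0], [0, 0, 0, 0, 0]]])

```text
time_s: 3.8
ee_pos: [559.6, 165.6, 216.6]
ee_rot: [179.9, 0.3, 174.5]
force: [0.2, 0.1, -0.8]
gripper_width: 0.5
gripper_force: 0.0
```

Call:
send_rows(steps=[[[0.06, -1, 0, 0, 0.8], [0.06, -1, 0, 0, 0.8], [0.06, -1, 0, 0, 0.8], [0.06, -1, 0, 0, 0.8], [0, 0, 0, 0, 0.8]]])

```text
time_s: 4.22
ee_pos: [530.6, 1.1, 212.1]
ee_rot: [-179.8, -0.3, 173.9]
force: [-0.4, 0.2, 0.1]
gripper_width: 30.8
gripper_force: 0.0
```

Call:
send_rows(steps=[[[0.06, -1, 0, 0, 0.8], [0.06, -1, 0, 0, 0.8], [0.06, -1, 0, 0, 0.8], [0.06, -0.92, 0, 0, 0.8], [0, 0, 0, 0, 0.8]]])

```text
time_s: 4.63
ee_pos: [506.4, -153.2, 212.2]
ee_rot: [-179.9, -0.2, 173.9]
force: [-0.6, -0.7, -1.1]
gripper_width: 64.2
gripper_force: 0.0
```

Run:
```python
from h import *
from workcell import env
F={n:env.grab_frame(n) for n in("side","scene","wrist")}
s=env.state();print(s["ee_pos"],s["ee_rot"],s["gripper_width"])
for n in F: np.savez(f"{n}3.npz",**F[n])
for n in("side","scene"):
    for nm,c,y in(("a",(616,155),-11.4),("b",(578,-155),-5.7)):
        try: print(n,nm,bar(F[n],c,y))
        except Exception as e: print(n,nm,e)
# face x-profile residual & y extents for b, knob
def loc(Q,o,yw):
    y=np.radians(yw);t=Q-[o[0],o[1],0];return t[...,0]*np.cos(y)+t[...,1]*np.sin(y),-t[...,0]*np.sin(y)+t[...,1]*np.cos(y)
for n in F:
    f=F[n];Q=cloud(f);h=cv2.cvtColor(f["pixels"],cv2.COLOR_RGB2HSV).astype(int)
    for nm,o,yw in(("a",(615.5,155.5),-11.4),("b",(577.5,-155.5),-5.7)):
        X,Y=loc(Q,o,yw);Zr=Q[...,2]-75-.577*X
        m=(abs(X)<40)&(abs(Y)<65)&(abs(Zr)<8)&(h[...,1]<70)&(h[...,2]>60)
        if m.sum()>60:
            A=np.c_[X[m],Y[m],np.ones(m.sum())];k=np.linalg.lstsq(A,Q[...,2][m],rcond=None)[0]
            print(n,nm,"face",m.sum(),"plane",k.round(3),"dx",np.median(-Zr[m]/.577).round(1),"Y",np.percentile(Y[m],[1,99]).round(1))
        # black knob
        a=-.5*X+.866*(Q[...,2]-75);s_=.866*X+.5*(Q[...,2]-75)
        kb=(abs(Y)<22)&(a>12)&(a<90)&(abs(s_)<25)&(h[...,2]<60)
        if kb.sum()>15: print(n,nm,"knob axial",np.percentile(a[kb],[5,50,95]).round(1),"s",np.median(s_[kb]).round(1),"Y",np.percentile(Y[kb],[2,50,98]).round(1))
cv2.imwrite("pics/wrist3.png",F["wrist"]["pixels"][:,:,::-1])
```

```text
[ 507.50654366 -147.69956799  212.58348536] [ 1.79922331e+02 -1.49578334e-01  1.74229238e+02] 72.52415553134927
side a (array([614.5, 156.7]), np.float64(-11.9), array([-56.8,  59.4]), 124)
side b (array([ 577.4, -144.7]), np.float64(-7.8), array([-41.3,  61.5]), 75)
scene a (array([618.7, 153.4]), np.float64(-13.5), array([-56.7,  54.8]), 54)
scene b (array([ 580.5, -159.1]), np.float64(-5.4), array([-62.7,  54.9]), 39)
side a face 1324 plane [ 5.790e-01 -1.200e-02  7.365e+01] dx 2.5 Y [-53.8  54.8]
side a knob axial [22.4 40.1 44.1] s -4.6 Y [-8.7  6.6 15.4]
side b face 757 plane [ 5.8000e-01 -3.0000e-03  7.2873e+01] dx 3.8 Y [-53.8  55.3]
side b knob axial [20.8 37.9 42.7] s -3.1 Y [-10.9   6.9  15.1]
scene a face 487 plane [ 5.7300e-01 -1.5000e-02  7.4243e+01] dx 1.4 Y [-54.4  53.7]
scene a knob axial [21.4 36.2 43.6] s 13.4 Y [-8.2  3.6 13.1]
scene b face 348 plane [ 5.730e-01 -4.000e-03  7.425e+01] dx 1.3 Y [-55.2  54.3]
scene b knob axial [19.4 28.9 42.9] s 10.6 Y [-5.8  7.7 12.5]
wrist a face 443 plane [ 0.381  0.138 74.585] dx -0.0 Y [-57.1 -32.4]
wrist b face 6257 plane [5.7800e-01 4.0000e-03 7.4855e+01] dx 0.3 Y [-56.1  51.2]
wrist b knob axial [41.6 42.8 43.8] s -2.5 Y [-14.9  -1.8  10.3]
```

View pics/wrist3.png

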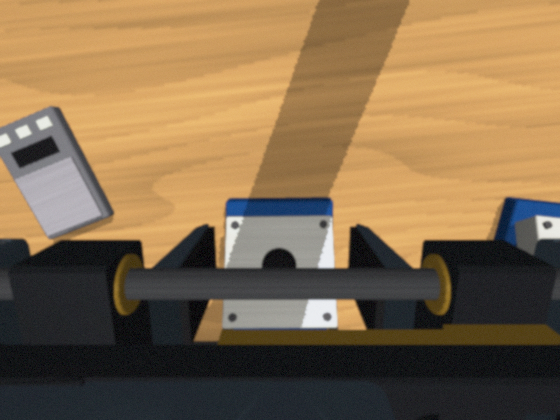

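The wrist view shows knob B at (280,262) between the open fingers, with the block spanning columns 226–335, so I only need about 2 mm in −y. Depth puts knob A's cap at 44 mm axial, which means it is home. Next I descend in front of B's bar at local x = −50.

Call:
send_rows(steps=[[[-0.2, -0.05, 0.7, 0, 0.8], [-0.33, 0, 0.8, 0, 0.8], [0, 0, 0.8, 0, 0.8], [0, 0, 0.64, 0, 0.8], [0, 0, 0, 0, 0.8]]], squeeze=40)

```text
time_s: 5.2
ee_pos: [525.3, -149.0, 90.7]
ee_rot: [179.8, -0.7, 174.5]
force: [-1.8, -0.3, -0.0]
gripper_width: 73.3
gripper_force: 0.0
```

Call:
send_rows(steps=[[[-0.06, 0, 0, 0, 0.8], [-0.06, 0, 0, 0, 0.8], [0, 0, 0, 0, 0.8], [0, 0, 0, 0, 0.8]]])

```text
time_s: 5.53
ee_pos: [535.2, -152.7, 98.2]
ee_rot: [-180.0, 0.2, 174.4]
force: [-0.8, -0.2, 0.1]
gripper_width: 72.9
gripper_force: 0.0
```

Call:
send_rows(steps=[[[0, 0, 0, 0, 0.8], [0, 0, 0, 0, 0.8], [0, 0, 0, 0, 0.8]]])

```text
time_s: 5.78
ee_pos: [534.0, -152.9, 97.0]
ee_rot: [-180.0, 0.1, 174.3]
force: [0.3, 0.5, -0.0]
gripper_width: 73.2
gripper_force: 0.0
```

Call:
send_rows(steps=[[[0, 0, 0, 0, 0], [0, 0, 0, 0, 0], [0, 0, 0, 0, 0], [0, 0, 0, 0, 0], [0, 0, 0, 0, 0]]])

```text
time_s: 6.2
ee_pos: [533.8, -152.7, 96.3]
ee_rot: [180.0, -0.0, 174.4]
force: [-0.4, -0.5, 0.0]
gripper_width: 42.5
gripper_force: 0.0
```

Call:
send_rows(steps=[[[0, 0, 0, 0, 0], [0, 0, 0, 0, 0], [0, 0, 0, 0, 0], [0, 0, 0, 0, 0]]])

```text
time_s: 6.53
ee_pos: [532.0, -153.7, 96.1]
ee_rot: [-179.9, -0.2, 174.4]
force: [-8.3, -2.7, 2.2]
gripper_width: 16.2
gripper_force: 9.6
```

The pads slid forward off the rounded knob front: width is 16 mm and the arm was pushed back 2 mm. I'll open, creep in closer until the body nearly reaches the bar, and watch the force.

Call:
send_rows(steps=[[[0, 0, 0, 0, 0.55], [0, 0, 0, 0, 0.55], [0, 0, 0, 0, 0.55], [0, 0, 0, 0, 0.55], [0, 0, 0, 0, 0.55]]])

```text
time_s: 6.95
ee_pos: [534.4, -152.6, 96.5]
ee_rot: [180.0, 0.1, 174.4]
force: [0.8, -0.1, -0.1]
gripper_width: 46.7
gripper_force: 0.0
```

Call:
send_rows(steps=[[[-0.05, 0, 0, 0, 0.55], [0, 0, 0, 0, 0.55], [0, 0, 0, 0, 0.55], [0, 0, 0, 0, 0.55]]])

```text
time_s: 7.28
ee_pos: [535.2, -153.0, 96.4]
ee_rot: [-180.0, -0.1, 174.4]
force: [-4.4, -1.3, 2.0]
gripper_width: 50.1
gripper_force: 2.1
```

Call:
send_rows(steps=[[[-0.025, 0, 0, 0, 0.55], [0, 0, 0, 0, 0.55], [0, 0, 0, 0, 0.55], [0, 0, 0, 0, 0.55]]])

```text
time_s: 7.62
ee_pos: [535.1, -153.0, 96.4]
ee_rot: [-180.0, -0.2, 174.4]
force: [-8.3, -2.9, 4.1]
gripper_width: 50.1
gripper_force: 3.9
```

Call:
send_rows(steps=[[[-0.025, 0, 0, 0, 0.55], [0, 0, 0, 0, 0.55], [0, 0, 0, 0, 0.55], [0, 0, 0, 0, 0.55]]])

```text
time_s: 7.95
ee_pos: [534.9, -153.0, 96.4]
ee_rot: [-180.0, -0.3, 174.4]
force: [-10.7, -1.9, 6.6]
gripper_width: 50.4
gripper_force: 5.6
```

The body now rests against the bar with about 10 N, so this is as far in as it goes. I'll close with a lower squeeze while keeping this light preload, so the arm's spring holds the pads on the knob's rim.

Call:
send_rows(steps=[[[-0.03, 0, 0, 0, 0.3], [0, 0, 0, 0, 0], [0, 0, 0, 0, 0], [0, 0, 0, 0, 0], [0, 0, 0, 0, 0]]], squeeze=14)

```text
time_s: 8.37
ee_pos: [534.5, -153.9, 95.0]
ee_rot: [-179.8, -0.5, 174.5]
force: [-12.2, -4.3, 1.7]
gripper_width: 22.5
gripper_force: 14.3
```

Call:
send_rows(steps=[[[0, 0, 0, 0, 0], [0, 0, 0, 0, 0], [0, 0, 0, 0, 0], [0, 0, 0, 0, 0]]])

```text
time_s: 8.7
ee_pos: [534.5, -153.8, 95.0]
ee_rot: [-179.9, -0.6, 174.5]
force: [-11.5, -3.4, 0.6]
gripper_width: 22.8
gripper_force: 14.3
```

The grip holds at 22.8 mm and 14 N. Now I pull along the stem, +0.5 in tool x to −0.866 in tool z.

Call:
send_rows(steps=[[[0.03, 0, -0.08, 0, 0], [0.04, 0, -0.08, 0, 0], [0, 0, 0, 0, 0]]])

```text
time_s: 8.95
ee_pos: [528.2, -152.7, 100.0]
ee_rot: [-180.0, -1.1, 174.4]
force: [-16.0, -4.6, 0.2]
gripper_width: 0.9
gripper_force: 8.8
```

The grip slipped off (width 0.9), because edge contact on the rim is too weak. I need a real lean of the tool.

The interface says an unreachable pose is approached as far as the arm can, and later rows start from where the last one ended. So overreaching in free air may leave a lasting tilt, with the fingers pointing outwards, which is the direction wanted. I'll back out, go up and test that well above everything.

Call:
send_rows(steps=[[[0.5, 0, 0, 0, 0.1], [0.2, 0, -1, 0, 0.1], [0, 0, -1, 0, 0.1], [0, 0, -1, 0, 0.1], [0, 0, -1, 0, 0.1]]])

```text
time_s: 9.37
ee_pos: [508.7, -149.8, 264.8]
ee_rot: [180.0, 0.1, 174.4]
force: [0.9, -0.1, -0.1]
gripper_width: 9.2
gripper_force: 0.0
```

Call:
send_rows(steps=[[[-1, 0, 0, 0, 0.1], [-1, 0, 0, 0, 0.1], [-1, 0, 0, 0, 0.1], [-1, 0, 0, 0, 0.1], [-1, 0, 0, 0, 0.1]]])

```text
time_s: 9.78
ee_pos: [709.8, -169.5, 262.9]
ee_rot: [180.0, 0.1, 174.4]
force: [0.7, 0.4, 1.2]
gripper_width: 9.3
gripper_force: 0.0
```

Call:
send_rows(steps=[[[-1, 0, 0, 0, 0.1], [-1, 0, 0, 0, 0.1], [-1, 0, 0, 0, 0.1], [-1, 0, 0, 0, 0.1], [-1, 0, 0, 0, 0.1]]])

```text
time_s: 10.2
ee_pos: [878.5, -185.2, 256.4]
ee_rot: [-179.9, 0.9, 174.4]
force: [76.2, -17.8, 27.2]
gripper_width: 9.3
gripper_force: 0.0
```

Call:
send_rows(steps=[[[0, 0, 0, 0, 0.1], [0, 0, 0, 0, 0.1]]])

```text
time_s: 10.37
ee_pos: [877.4, -184.7, 246.4]
ee_rot: [179.9, -0.1, 174.4]
force: [-0.5, -0.6, 0.3]
gripper_width: 9.0
gripper_force: 0.0
```

Call:
send_rows(steps=[[[-0.3, 0, 0, 0, 0.1], [-0.3, 0, 0, 0, 0.1], [0, 0, 0, 0, 0.1]]])

```text
time_s: 10.62
ee_pos: [886.2, -184.4, 253.5]
ee_rot: [-179.8, 1.9, 174.4]
force: [-0.5, 0.2, 0.4]
gripper_width: 9.3
gripper_force: 0.0
```

Run:
```python
from workcell import env
s=env.state()
for k in("time_s","qpos","ee_pos","ee_rot","force"):print(k,s[k])
```

```text
time_s 10.6167
qpos [-1.24986956e+01  5.68532452e+01  1.22670422e+01  4.13754053e-02
  1.09007017e+02 -9.68595161e+01]
ee_pos [ 886.15366559 -184.42047611  253.4816046 ]
ee_rot [-179.81465649    1.8639097   174.37795012]
force [-0.50726832  0.1834421   0.42293875]
```

The tilt appears: pitch is +1.9°, leaning the right way because joint 3 is at its stop. I'll keep reaching outwards gently.

Call:
send_rows(steps=[[[-0.5, 0, 0, 0, 0.1], [-0.5, 0, 0, 0, 0.1], [-0.5, 0, 0, 0, 0.1], [0, 0, 0, 0, 0.1]]])

```text
time_s: 10.95
ee_pos: [908.2, -182.2, 231.9]
ee_rot: [-179.6, 3.6, 174.4]
force: [0.3, 0.5, -0.5]
gripper_width: 9.0
gripper_force: 0.0
```

Call:
send_rows(steps=[[[-0.5, 0, 0, 0, 0.1], [-0.5, 0, 0, 0, 0.1], [-0.5, 0, 0, 0, 0.1], [0, 0, 0, 0, 0.1]]])

```text
time_s: 11.28
ee_pos: [928.3, -180.4, 217.0]
ee_rot: [-179.4, 5.7, 174.4]
force: [0.1, -0.0, 0.0]
gripper_width: 9.2
gripper_force: 0.0
```

Call:
send_rows(steps=[[[-0.6, 0, -0.4, 0, 0.1], [-0.6, 0, -0.4, 0, 0.1], [-0.6, 0, -0.4, 0, 0.1], [-0.6, 0, -0.4, 0, 0.1], [0, 0, 0, 0, 0.1]]])

```text
time_s: 11.7
ee_pos: [937.2, -173.3, 260.9]
ee_rot: [-179.0, 10.2, 174.5]
force: [-0.3, 0.0, 0.9]
gripper_width: 9.4
gripper_force: 0.0
```

Call:
send_rows(steps=[[[-0.6, 0, -0.4, 0, 0.1], [-0.6, 0, -0.4, 0, 0.1], [-0.6, 0, -0.4, 0, 0.1], [-0.6, 0, -0.4, 0, 0.1], [0, 0, 0, 0, 0.1]]])

```text
time_s: 12.12
ee_pos: [943.7, -166.6, 301.4]
ee_rot: [-178.7, 14.4, 174.6]
force: [-0.2, 0.1, 1.1]
gripper_width: 9.2
gripper_force: 0.0
```

Lean is 14° and growing; a few more.

Call:
send_rows(steps=[[[-0.9, 0, -0.4, 0, 0.1], [-0.9, 0, -0.4, 0, 0.1], [-0.9, 0, -0.4, 0, 0.1], [-0.9, 0, -0.4, 0, 0.1], [0, 0, 0, 0, 0.1]]])

```text
time_s: 12.53
ee_pos: [961.3, -158.8, 342.4]
ee_rot: [-178.2, 20.4, 174.8]
force: [0.2, -0.4, 1.1]
gripper_width: 9.4
gripper_force: 0.0
```

Call:
send_rows(steps=[[[-0.9, 0, -0.4, 0, 0.1], [-0.9, 0, -0.4, 0, 0.1], [-0.9, 0, -0.4, 0, 0.1], [-0.9, 0, -0.4, 0, 0.1], [0, 0, 0, 0, 0.1]]])

```text
time_s: 12.95
ee_pos: [971.2, -151.2, 394.0]
ee_rot: [-177.7, 26.4, 175.0]
force: [-1.0, 0.2, -0.0]
gripper_width: 9.1
gripper_force: 0.0
```

Call:
send_rows(steps=[[[-0.9, 0, -0.2, 0, 0.1], [-0.9, 0, -0.2, 0, 0.1], [-0.9, 0, -0.2, 0, 0.1], [-0.9, 0, -0.2, 0, 0.1], [0, 0, 0, 0, 0.1]]])

```text
time_s: 13.37
ee_pos: [991.1, -146.3, 424.7]
ee_rot: [-177.3, 32.1, 175.3]
force: [-0.8, 0.0, 0.1]
gripper_width: 9.1
gripper_force: 0.0
```

The tool now leans 32° in the stem's direction. I'll compute the shifts back to a standoff on knob B's stem axis.

```bash
cat > nav.py <<'E'
import numpy as np
from scipy.spatial.transform import Rotation as Rn
from workcell import env
O=np.array([578.3,-157,0]);Y=np.radians(-5.7)
Rl=Rn.from_euler("z",Y).as_matrix()
a=Rl@[-.5,0,.866];ey=Rl@[0,1,0]
def go(dist,src=None):
    "tool-axis shift to TCP at `dist` along stem from home knob centre"
    s=env.state();R=Rn.from_euler("xyz",s["ee_rot"],degrees=True).as_matrix()
    p=s["ee_pos"] if src is None else np.array(src)
    tgt=O+Rl@[-15,0,101]+a*dist
    print("dist",dist,"world",tgt.round(1),"units",(R.T@(tgt-p)/40).round(2));return tgt
def info():
    s=env.state();R=Rn.from_euler("xyz",s["ee_rot"],degrees=True).as_matrix()
    d=s["ee_pos"]-(O+Rl@[-15,0,101]);ex=np.cross(ey,a)
    print(s["ee_pos"].round(1),s["ee_rot"].round(1),"stem/tool angle",np.degrees(np.arccos(-R[:,2]@a)).round(1),"tool y err deg",np.degrees(np.arcsin(R[:,1]@ex)).round(1),"dot",(R[:,1]@ey).round(3),
     "axial",(d@a).round(1),"s",(d@ex).round(1),"y",(d@ey).round(1),"q",s["qpos"].round(0))
E
python3 -c "
from nav import *
info();t=go(180)"
```

```text
[ 991.1 -146.3  424.7] [-177.3   32.1  175.3] stem/tool angle 3.1 tool y err deg -0.7 dot 0.999 axial 68.0 s 529.6 y 51.7 q [ -9.  49.  12.  -0.  87. -93.]
dist 180 world [ 473.8 -146.6  256.9] units [13.15 -1.23 -3.23]
```

Call:
send_rows(steps=[[[0.5, -0.05, -0.12, 0, 0.5], [0.9, -0.08, -0.22, 0, 0.5], [0.9, -0.08, -0.22, 0, 0.5], [0.9, -0.08, -0.22, 0, 0.5], [0.9, -0.08, -0.22, 0, 0.5]]], squeeze=30)

```text
time_s: 13.78
ee_pos: [844.3, -146.6, 375.8]
ee_rot: [-177.3, 31.8, 175.2]
force: [1.2, 0.3, 0.4]
gripper_width: 39.7
gripper_force: 0.0
```

Call:
send_rows(steps=[[[0.9, -0.08, -0.22, 0, 0.6], [0.9, -0.08, -0.22, 0, 0.6], [0.9, -0.08, -0.22, 0, 0.6], [0.9, -0.08, -0.22, 0, 0.6], [0.9, -0.08, -0.22, 0, 0.6]]])

```text
time_s: 14.2
ee_pos: [667.4, -145.9, 319.3]
ee_rot: [-177.3, 31.9, 175.2]
force: [0.1, -0.3, -0.1]
gripper_width: 54.9
gripper_force: 0.0
```

Call:
send_rows(steps=[[[0.9, -0.08, -0.22, 0, 0.6], [0.9, -0.08, -0.22, 0, 0.6], [0.9, -0.08, -0.22, 0, 0.6], [0.9, -0.08, -0.22, 0, 0.6], [0.5, -0.05, -0.1, 0, 0.6]]])

```text
time_s: 14.62
ee_pos: [504.3, -144.8, 265.3]
ee_rot: [-177.3, 31.7, 175.2]
force: [0.5, 0.2, 0.1]
gripper_width: 54.9
gripper_force: 0.0
```

Call:
send_rows(steps=[[[0, 0, 0, 0, 0.6], [0, 0, 0, 0, 0.6], [0, 0, 0, 0, 0.6]]])

```text
time_s: 14.87
ee_pos: [509.9, -146.1, 268.3]
ee_rot: [-177.2, 32.0, 175.2]
force: [0.3, -0.8, 0.3]
gripper_width: 54.8
gripper_force: 0.0
```

Run:
```python
from nav import *
from h import *
info();go(90);go(-13)
F={n:env.grab_frame(n) for n in("side","wrist")}
cv2.imwrite("pics/w4.png",np.hstack([cv2.resize(F[n]["pixels"][:,:,::-1],(400,300)) for n in F]))
o=O;y=Y
for n in F:
    f=F[n];Q=cloud(f);h=cv2.cvtColor(f["pixels"],cv2.COLOR_RGB2HSV).astype(int)
    L=(Q-o)@Rl;X,Yl=L[...,0],L[...,1];Zr=L[...,2]-75-.577*X
    m=(abs(X)<40)&(abs(Yl)<65)&(abs(Zr)<8)&(h[...,1]<70)&(h[...,2]>60)
    A_=-.5*X+.866*(L[...,2]-75);s_=.866*X+.5*(L[...,2]-75)
    kb=(abs(Yl)<22)&(A_>12)&(A_<60)&(abs(s_)<25)&(h[...,2]<60)
    cap=kb&(A_>38)
    print(n,m.sum(),"dx",np.median(-Zr[m]/.577).round(1),"Y",np.percentile(Yl[m],[1,99]).round(1),"ax",np.percentile(A_[kb],95).round(1),"cap s",np.percentile(s_[cap],[3,97]).round(1),"y",np.percentile(Yl[cap],[3,97]).round(1))
```

```text
[ 509.9 -146.1  268.3] [-177.2   32.   175.2] stem/tool angle 3.1 tool y err deg -0.7 dot 0.999 axial 172.0 s 36.8 y 4.1 q [ -21.   -2.  114.   10.   37. -111.]
dist 90 world [ 518.6 -151.   178.9] units [ 0.99 -0.01  2.02]
dist -13 world [ 569.8 -156.2   89.7] units [1.08 0.09 4.59]
side 761 dx 2.8 Y [-52.   56.9] ax 43.8 cap s [-13.4   7.5] y [-10.3  14.4]
wrist 7858 dx -1.1 Y [-54.5  52.9] ax 44.6 cap s [-12.5  11.1] y [-12.2  11. ]
```

View pics/w4.png

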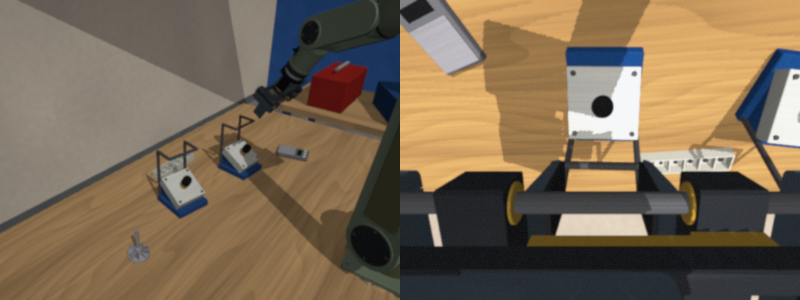

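The wrist view shows knob B's cap (602,105 in the montage) fully visible, with the guard behind the gripper's path. The cap centre is within 1 mm of the model, so I'm moving onto the stem axis and then down along it.

Call:
send_rows(steps=[[[1, 0, 0, 0, 0.6], [0, 0, 0.7, 0, 0.6], [0, 0, 0.7, 0, 0.6], [0, 0, 0.6, 0, 0.6], [0, 0, 0, 0, 0.6]]])

```text
time_s: 15.38
ee_pos: [516.8, -149.6, 173.9]
ee_rot: [-177.4, 31.5, 175.2]
force: [0.1, 0.5, -0.2]
gripper_width: 54.7
gripper_force: 0.0
```

Call:
send_rows(steps=[[[0, 0, 0, 0, 0.6], [0, 0, 0, 0, 0.6]]])

```text
time_s: 15.55
ee_pos: [517.1, -150.1, 178.8]
ee_rot: [-177.3, 31.9, 175.3]
force: [1.0, -0.7, -0.2]
gripper_width: 54.5
gripper_force: 0.0
```

```bash
python3 -c "
from nav import *
info();go(-13)"
```

```text
[ 517.1 -150.1  178.8] [-177.3   31.9  175.3] stem/tool angle 3.0 tool y err deg -0.8 dot 0.999 axial 90.6 s -1.4 y 0.8 q [ -21.    4.  122.   15.   23. -118.]
dist -13 world [ 569.8 -156.2   89.7] units [0.05 0.08 2.59]
```

Call:
send_rows(steps=[[[0.02, 0.03, 0.6, 0, 0.6], [0.02, 0.03, 0.7, 0, 0.6], [0, 0.01, 0.7, 0, 0.6], [0, 0, 0.3, 0, 0.6], [0, 0, 0, 0, 0.6]]])

```text
time_s: 15.97
ee_pos: [563.8, -155.4, 98.0]
ee_rot: [-177.3, 31.8, 175.2]
force: [-0.8, -0.1, 0.1]
gripper_width: 54.7
gripper_force: 0.0
```

Call:
send_rows(steps=[[[0, 0, 0.2, 0, 0.6], [0, 0, 0, 0, 0.6], [0, 0, 0, 0, 0.6]]])

```text
time_s: 16.22
ee_pos: [567.7, -156.3, 93.7]
ee_rot: [-177.3, 32.0, 175.2]
force: [0.1, 0.3, 0.8]
gripper_width: 54.7
gripper_force: 0.0
```

```bash
python3 -c "
from nav import *
info()"
```

```text
[ 567.7 -156.3   93.7] [-177.3   32.   175.2] stem/tool angle 3.0 tool y err deg -0.7 dot 0.999 axial -8.5 s 0.2 y -0.4 q [ -19.   16.  124.   29.   10. -131.]
```

Call:
send_rows(steps=[[[0, 0, 0, 0, 0], [0, 0, 0, 0, 0], [0, 0, 0, 0, 0], [0, 0, 0, 0, 0], [0, 0, 0, 0, 0]]])

```text
time_s: 16.63
ee_pos: [567.3, -157.8, 93.0]
ee_rot: [-177.1, 32.0, 175.2]
force: [-4.6, -7.5, 4.1]
gripper_width: 29.8
gripper_force: 30.0
```

Call:
send_rows(steps=[[[0, 0, -0.15, 0, 0], [0, 0, -0.15, 0, 0], [0, 0, -0.15, 0, 0], [0, 0, 0, 0, 0]]])

```text
time_s: 16.97
ee_pos: [558.3, -156.9, 108.8]
ee_rot: [-177.1, 32.0, 175.2]
force: [-4.9, -10.9, 3.0]
gripper_width: 29.4
gripper_force: 29.9
```

The grip is solid at 29.4 mm, and the knob has moved about 18 mm. I'll finish the stroke.

Call:
send_rows(steps=[[[0, 0, -0.15, 0, 0], [0, 0, -0.15, 0, 0], [0, 0, -0.08, 0, 0], [0, 0, 0, 0, 0], [0, 0, 0, 0, 0]]])

```text
time_s: 17.38
ee_pos: [551.2, -156.1, 120.4]
ee_rot: [-177.1, 32.0, 175.2]
force: [6.4, -13.2, -9.9]
gripper_width: 29.2
gripper_force: 29.9
```

```bash
python3 -c "
from nav import *
info();s=env.state();print(s['force'],s['gripper_width'])"
```

```text
[ 551.2 -156.1  120.4] [-177.1   32.   175.2] stem/tool angle 3.2 tool y err deg -0.7 dot 0.999 axial 22.8 s -0.8 y -1.8 q [ -20.   12.  124.   22.   14. -124.]
[  6.44585344 -13.2347192   -9.9031485 ] 29.203187036381898
```

The stroke is about 31 mm with force building against the outer stop. Now I let go and withdraw along the stem.

Call:
send_rows(steps=[[[0, 0, 0, 0, 0.6], [0, 0, 0, 0, 0.6], [0, 0, 0, 0, 0.6], [0, 0, 0, 0, 0.6], [0, 0, 0, 0, 0.6]]])

```text
time_s: 17.8
ee_pos: [549.9, -152.9, 120.3]
ee_rot: [-177.3, 31.8, 175.2]
force: [-0.8, 0.8, -0.0]
gripper_width: 54.5
gripper_force: 0.0
```

Call:
send_rows(steps=[[[0, 0, -0.4, 0, 0.6], [0, 0, -0.7, 0, 0.6], [0, 0, -0.8, 0, 0.6], [0, 0, -0.8, 0, 0.6], [0, 0, -0.4, 0, 0.6]]])

```text
time_s: 18.22
ee_pos: [484.9, -141.7, 228.8]
ee_rot: [-177.2, 32.1, 175.3]
force: [0.7, -0.4, 0.2]
gripper_width: 54.9
gripper_force: 0.0
```

Call:
send_rows(steps=[[[0, 0, 0, 0, 0.6], [0, 0, 0, 0, 0.6], [0, 0, 0, 0, 0.6]]])

```text
time_s: 18.47
ee_pos: [485.1, -141.6, 224.4]
ee_rot: [-177.3, 31.7, 175.2]
force: [-0.4, -0.2, 0.9]
gripper_width: 54.6
gripper_force: 0.0
```

Run:
```python
from nav import *
from h import *
info();s=env.state();print(s["force"],s["time_s"])
F={n:env.grab_frame(n) for n in("side","scene","wrist")}
cv2.imwrite("pics/end.png",cv2.resize(F["side"]["pixels"][150:350,150:430,::-1],(784,560)))
for nm,o,yw in(("a",[615.5,155.5,0],-11.4),("b",O,-5.7)):
    r=Rn.from_euler("z",np.radians(yw)).as_matrix()
    for n in F:
        f=F[n];h=cv2.cvtColor(f["pixels"],cv2.COLOR_RGB2HSV).astype(int)
        L=(cloud(f)-o)@r;X=L[...,0];A_=-.5*X+.866*(L[...,2]-75);s_=.866*X+.5*(L[...,2]-75)
        kb=(abs(L[...,1])<22)&(A_>12)&(A_<85)&(abs(s_)<22)&(h[...,2]<60)
        if kb.sum()>10: print(nm,n,kb.sum(),"cap axial",np.percentile(A_[kb],95).round(1))
```

```text
[ 485.1 -141.6  224.4] [-177.3   31.7  175.2] stem/tool angle 2.8 tool y err deg -0.7 dot 0.999 axial 146.5 s -6.9 y 6.1 q [ -22.   -2.  121.   12.   31. -115.]
[-0.4444013  -0.2149626   0.91030347] 18.4667
a side 129 cap axial 44.3
a scene 53 cap axial 44.4
b side 111 cap axial 73.4
b scene 28 cap axial 74.5
b wrist 936 cap axial 74.5
```

View pics/end.png

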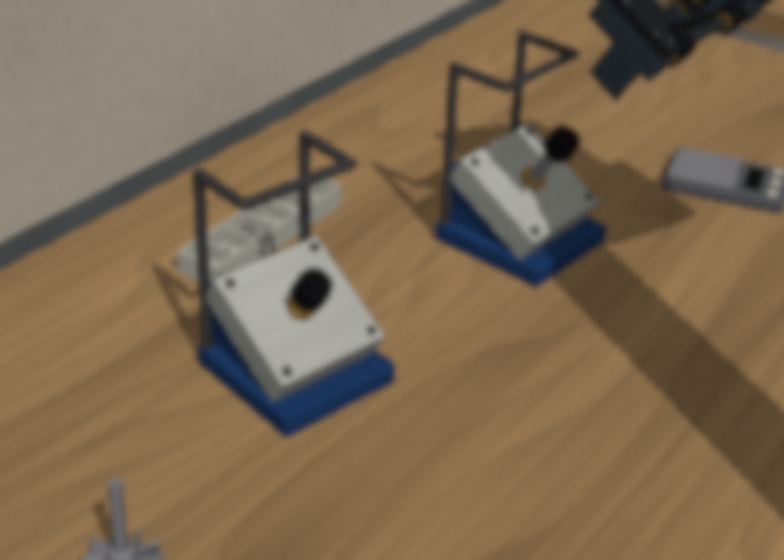

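Knob A at (311,290) is home, with its cap at 44 mm. Knob B at (562,143) is out, with its cap at 74 mm. The gripper is clear, and the tray, scale and rotor still stand in place.

```bash
python3 -c "
from workcell import env
print(env.job_done())"
```

```text
the job is handed in; nothing more can be done
None
```

The job is handed in (the hand-in returned no verdict): I pushed knob A home first, then pulled knob B fully out and let go, and the last images show A in, B out, the gripper clear, and the scale, tray and rotor still in place by eye.

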